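# Hold a block in the free corner of a die board

### The arm

A 7-joint arm with a two-finger parallel gripper is mounted at the origin on the work surface. World frame = base frame: x ahead of the robot, y to its left, z up, the work surface at z = 0. Lengths are in m, angles in rad, forces in N, time in s.
With the tool pointing down it reaches from about 0.425 to 0.875 m from the base axis. Payload 8.4 kg.
Tool frame: the origin (TCP) lies on the centre line of the jaws, within the pads' length; the fingertips stand 22 mm ahead of it and the grasp point (between the pads) lies 3 mm ahead of it; z points along the fingers, y is the line along which they close (so a half turn about z gives the same grasp; the last joint's range is limited). The gripper opens to 85 mm and grips with 20 to 120 N. Pads are 22 mm wide; open, the fingers measure 114 mm over their backs; the gripper's body (76 mm by 85 mm) begins 54 mm behind the grasp point. The pads swing forward as they close: fully open they stand 13 mm farther back than shut.
Start: joints at [1.064, 0.333, 0.04, 1.465, -0.013, 1.343, -0.059], TCP at [0.258, -0.597, 0.253] pointing down, gripper open.
Joint ranges: [-2.58, 2.58], [-0.38, 2.09], [-1.3, 1.39], [0.25, 2.4], [-1.5, 4.64], [0.08, 2.09], [-2.65, 2.65]. Speed limits (rad/s): [2.22, 2.22, 2.79, 2.79, 3.14, 3.14, 3.14].

### API

Orientations are given as a rotation vector (axis times angle).
In Python, from rig import manip gives the robot as it stands.
- The arm moves only by the tool play_rows, never from a script. Its argument "motion" is a list of rows, each an object with "fingers": the opening, from 0 (shut) to 1 (fully open); "slide": the shift along the world's x, y, z in mm, a list of three; "turn": the turn, a rotation vector about the world's x, y, z in rad, a list of three. In form: [{"fingers": fingers, "slide": [x, y, z], "turn": [ax, ay, az]}, ...]. A call has 1 to 10 rows; each row shifts and turns the commanded pose from where the row before left it; what a row does not reach is not made up. A row lasts 1/12 s, in which the tool goes at most 41.7 mm and 7.16 degrees, less where a joint would pass 70% of its speed; a pose out of reach is approached as far as the arm can. A call with a gripper value outside its range is refused whole. The fingers move at their own pace and stop on an object; "newtons" is the grip in N (left out, the last holds). Time passes only in rows, so rows that do not move let the fingers close. It gives the time, the measured TCP pose, the force, the opening and the grip force at its end, in the units of the state.
- manip.get_state(): the state, without advancing time (a new reading comes with each control period).
- manip.grab_frame(name): name is "scene" or "top"; returns a dict with "image" (420x560x3 uint8, blue, green, red), "depth" (420x560 float32, m along the optical axis (not along the pixel's ray), 0 where there is no reading), "K" (3x3 intrinsics, pixels), "dist" ([k1, k2, p1, p2, k3] as OpenCV has them; the pictures are not rectified), "eye" and "orientation" of the camera in the world. Camera axes: x right, y up, looking along -z (the intrinsics and any distortion apply to the point x, -y, -z); pixel columns grow to the right and rows downward; lengths in m; the calibration is good to about 2 mm. A picture is of the moment at which its call begins.
- manip.sign_off(): hands the job in; it is judged then, once.
The state is a dict: "t": time; "qpos": joint angles; "joint_vel": joint speeds; "tau": joint torques, N m; "tcp_pos": TCP position; "orientation": TCP orientation; "ft_force": force on the tool from outside, world axes, zero at the start; "wrist_torque": the same for the moment, N m; "grip_width": finger opening in m; "finger_force": force on a finger pad.
Only numpy, scipy, OpenCV 4.12 (cv2) and the standard library are available. Lean on these libraries where they do the work, as an engineer would, in place of code of your own. Each camera call takes 0.05 s, during which the arm holds its last target. There are 200 camera calls.

### The job

One of the two inside corners of the plywood board's fences already has a white oblong block glued into it; pick up the loose block of the same shape and press it into the other, free corner: flat on the board, long side square against the long fence and one end against the end fence. Finish while still holding it there, pressed against both fences at once so that the adhesive under it can grab; do not let go. Leave everything else where it is.

Things in the scene. Friction and masses are not known exactly. Their poses are not given: they have to be found in the camera images.
- block: the loose white hard-plastic block to be fitted, 40 mm (its x) by 70 mm (its y) by 56 mm high, about 0.15 kg, standing on the table left of the board, with two screw holes drawn on its top; turning it by half a turn makes no difference. It drags on the board and the fences when pressed (friction near 1), so a side force felt while sliding may be friction only. Origin: centre of its underside, z up
- fitted_block: the block already glued down in one of the two corners (left or right, differs from run to run), same size and shape as the loose one, its long side along the long fence; it cannot move. Origin: centre of its underside. The free corner is the other one; a flat paper-coloured adhesive pad, not solid, lies in it
- board: fixed plywood board, 220 mm (its x) by 300 mm (its y), 12 mm thick, lying on the table at any small yaw. Origin: centre of its underside; its x points away from the robot to the long fence, y to the left. On it stand three fences, each 18 mm thick and 18 mm high above the board's top (30 mm above the table)
- long_fence: fixed fence along the far edge of the board, 300 mm long along the board's y, 18 mm thick and high; its inner face is at x = +92 mm in the board's frame and looks to the board's -x. Origin: centre of its underside, at x = 101 mm, on the board's top
- left_fence: fixed end fence at the board's left edge, 120 mm long along the board's x (from x = -28 mm to the long fence), 18 mm thick and high; its inner face is at y = +132 mm in the board's frame and looks to -y. Origin: centre of its underside
- right_fence: fixed end fence at the board's right edge, mirror image of the left one: inner face at y = -132 mm, looking to +y. Origin: centre of its underside
- left_corner (a point): the point on the board's top where the inner faces of the long fence and the left fence meet; axes as the board's. A block seated here has its origin at x = -20 mm, y = -35 mm, z = 0 from this point
- right_corner (a point): the point on the board's top where the inner faces of the long fence and the right fence meet; axes as the board's. A block seated here has its origin at x = -20 mm, y = +35 mm, z = 0 from this point
- cube_a: smaller loose white cube, 40 mm, standing on the near part of the board. Origin: centre of its underside. A bystander
- cube_b: smaller loose white cube, 40 mm, standing on the table to the left. Origin: centre of its underside. A bystander
- tape_roll: roll of tape lying flat, 90 mm across, 25 mm high. Origin: centre of its underside. A bystander
- glue_bottle: bottle, 56 mm across, 150 mm high, upright beyond the board. Origin: centre of its underside. A bystander
- screwdriver: screwdriver lying on the table at the left edge of the work area. A bystander
- pot: open pot, 80 mm across, 95 mm high, upright, right of the board. Origin: centre of its underside. A bystander
- wrench: wrench lying on the table at the near right. A bystander
Mind the look-alikes: they are no part of the job. Leave any blue, green or red look-alike of the block alone.

How it is judged:
By the outcome, as a careful person would: the job done as asked, in the order asked, and still so for the second after the job is handed in, while the arm keeps its last pose, push and grip.
It also fails if it takes over 59 s, if anything falls off the work surface, if the arm or the gripper's body presses on something with over 40 N, if the wrist force passes 120 N, or if a joint passes its speed limit or range.

## Working session

There is one attempt and no reset: what is moved stays moved. The work goes in short steps, Python scripts to look and compute and a tool call to move; the robot and the scene stay as the last step left them, time stands still between calls to the robot, and variables do not carry over. Pictures are saved under pics/ and viewed, at most 10 in all, crops included, and the job is handed in when it is done.

Besides the shell and the picture viewer there is one more tool, called after "Emit:" by a JSON object that holds its "method" and its "body", one argument or row to a line. play_rows: Moves the arm, as the interface text tells. Its arguments: {"type":"object","properties":{"motion":{"type":"array"},"newtons":{"type":"number"}},"required":["motion"]}

```bash
mkdir -p pics; ls; cat > h.py <<'E'
import numpy as np, cv2
from scipy.spatial.transform import Rotation as R
from rig import manip
def Rm(o):
    o=np.array(o,float)
    return o if o.shape==(3,3) else R.from_rotvec(o).as_matrix()
def rays(f,uv):
    uv=np.array(uv,float).reshape(-1,1,2)
    n=cv2.undistortPoints(uv,np.array(f["K"],float),np.array(f["dist"],float)).reshape(-1,2)
    return np.c_[n[:,0],-n[:,1],-np.ones(len(n))]@Rm(f["orientation"]).T
def onplane(f,uv,z):
    d=rays(f,uv); e=np.array(f["eye"],float)
    return e+d*((z-e[2])/d[:,2])[:,None]
def cloud(f):
    h,w=f["depth"].shape
    u,v=np.meshgrid(np.arange(w),np.arange(h))
    d=rays(f,np.c_[u.ravel(),v.ravel()])
    return (np.array(f["eye"])+d*f["depth"].ravel()[:,None]).reshape(h,w,3)
E
python3 - <<'E'
from h import *
import pickle
for n in("scene","top"):
    f=manip.grab_frame(n); cv2.imwrite(f"pics/{n}0.png",f["image"]); pickle.dump(f,open(n+".pkl","wb"))
    print(n,f["K"],f["dist"],f["eye"],f["orientation"])
print(manip.get_state())
E
```

```text
pics
scene [[408.0902437    0.         280.18757038]
 [  0.         408.0902437  215.60221932]
 [  0.           0.           1.        ]] [-0.02722852  0.          0.          0.          0.        ] [ 1.26124031 -0.19754024  0.93439532] [0.58835487 0.46448871 1.26115518]
top [[398.44530324   0.         280.42642622]
 [  0.         398.44530324 206.35080012]
 [  0.           0.           1.        ]] [0.01911683 0.         0.         0.         0.        ] [ 0.31570001 -0.01494219  1.17657394] [ 0.15640178 -0.13265032 -1.58791982]
{'t': 0.1, 'qpos': array([ 1.063808  ,  0.33383154,  0.03988119,  1.4661568 , -0.01337792,
        1.34328552, -0.0585096 ]), 'joint_vel': array([ 5.27302827e-04,  7.41462618e-05,  4.34075917e-04, -2.77276445e-03,
       -1.72987250e-04,  1.13708636e-03, -5.67148910e-05]), 'tau': array([ 4.13815040e-03, -6.60022187e+01,  1.37030885e+00, -4.06475294e+01,
        1.71037117e-02,  9.03416105e-03,  3.92032518e-06]), 'tcp_pos': array([ 0.25760165, -0.59637986,  0.25252866]), 'orientation': array([-3.07519543e+00, -6.35806487e-01,  6.30507221e-04]), 'ft_force': array([ 0.17907736,  0.06808844, -0.1303915 ]), 'wrist_torque': array([ 7.56237476e-03, -2.43659557e-02, -7.76278285e-05]), 'finger_force': 0.0, 'grip_width': 0.08538475954949802}
```

View pics/scene0.png

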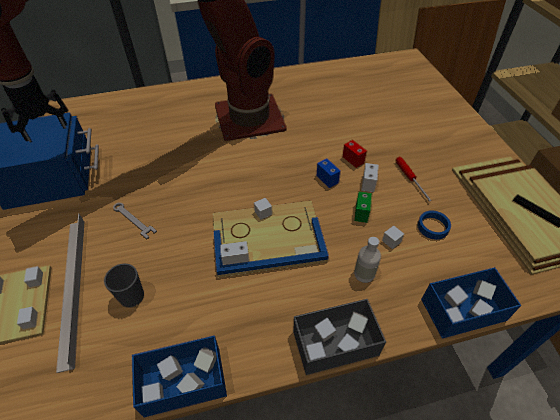

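View pics/top0.png

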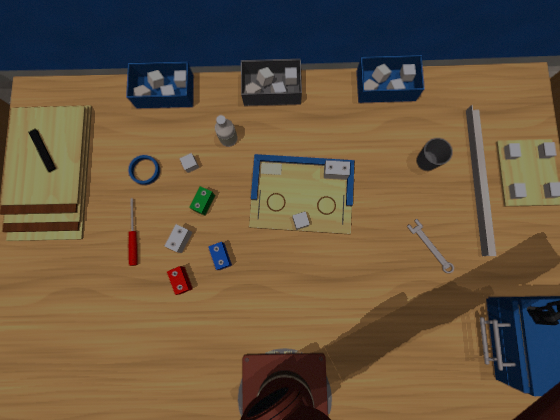

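The top view shows the fitted block at (337,170), in the right corner. The free corner is the left one, with its pad at (270,168). There are three candidates for the loose block:
- White at (178,238), with two screw holes.
- Coloured look-alikes: green (202,200), blue (220,256) and red (179,281).
- Cubes at (301,220) and (189,162), which are smaller and have no holes.

The white one at (178,238) fits the description. I'll confirm it in a crop and measure.

```bash
cat > m.py <<'E'
from h import *
import pickle
f=pickle.load(open("top.pkl","rb")); im=f["image"]
hsv=cv2.cvtColor(im,cv2.COLOR_BGR2HSV); P=cloud(f)
cv2.imwrite("pics/crop.png",cv2.resize(im[140:300,120:370],None,fx=3.2,fy=3.2,interpolation=cv2.INTER_CUBIC))
def rect(mask,name,z0,z1,zp,box):
    m=mask&(P[...,2]>z0)&(P[...,2]<z1); b=np.zeros_like(m); b[box[1]:box[3],box[0]:box[2]]=1; m&=b
    m=cv2.morphologyEx(m.astype(np.uint8),cv2.MORPH_OPEN,np.ones((2,2)))
    c=max(cv2.findContours(m,cv2.RETR_EXTERNAL,cv2.CHAIN_APPROX_NONE)[0],key=cv2.contourArea)
    w=onplane(f,c.reshape(-1,2),zp)[:,:2]
    r=cv2.minAreaRect((w*1000).astype(np.float32))
    print(name,"n",m.sum(),"rect mm",np.round(r[0],1),np.round(r[1],1),round(r[2],1),"medz",np.median(P[...,2][m>0]).round(4))
    print("   corners",np.round(cv2.boxPoints(r)).tolist())
white=(hsv[...,1]<60)&(hsv[...,2]>110)
anyc=np.ones_like(white)
rect(white,"block",.045,.075,.056,(155,215,200,262))
rect(white,"fitted",.058,.08,.068,(318,150,358,185))
rect(white,"cube_a",.035,.07,.052,(285,205,318,235))
rect(white,"cube_b",.03,.06,.04,(175,150,205,175))
for n,b in(("green",(185,180,220,220)),("blue",(203,235,240,275)),("red",(160,260,200,300))): rect(anyc,n,.045,.075,.056,b)
rect(anyc,"bottle",.02,.2,.1,(205,105,245,150))
blue=(hsv[...,0]>95)&(hsv[...,0]<125)&(hsv[...,1]>120)
rect(blue,"fences",.02,.045,.03,(240,145,365,215))
E
python3 m.py
```

```text
block n 320 rect mm [438.  294.4] [38.6 68.6] 63.4 medz 0.0552
   corners [[399.0, 292.0], [460.0, 262.0], [477.0, 296.0], [416.0, 327.0]]
fitted n 306 rect mm [ 628.5 -167.9] [68.6 38.9] 87.0 medz 0.0669
   corners [[607.0, -201.0], [646.0, -203.0], [650.0, -135.0], [611.0, -133.0]]
cube_a n 186 rect mm [482.4 -59.7] [38.3 38.9] 16.7 medz 0.0508
   corners [[458.0, -47.0], [470.0, -84.0], [506.0, -73.0], [495.0, -36.0]]
cube_b n 164 rect mm [667.4 270.4] [37.7 39.5] 26.5 medz 0.0391
   corners [[642.0, 280.0], [659.0, 244.0], [693.0, 261.0], [675.0, 296.0]]
green n 347 rect mm [546.8 225.7] [42.2 69.9] 64.1 medz 0.0549
   corners [[506.0, 222.0], [569.0, 191.0], [587.0, 229.0], [525.0, 260.0]]
blue n 366 rect mm [385.6 172.7] [70.2 40.4] 19.2 medz 0.0553
   corners [[346.0, 180.0], [359.0, 142.0], [425.0, 165.0], [412.0, 203.0]]
red n 387 rect mm [320.3 285.9] [70.5 42. ] 21.8 medz 0.0552
   corners [[280.0, 292.0], [295.0, 253.0], [361.0, 280.0], [345.0, 318.0]]
bottle n 468 rect mm [738.8 150.3] [92.9 53.6] 25.5 medz 0.0969
   corners [[685.0, 155.0], [708.0, 106.0], [792.0, 146.0], [769.0, 195.0]]
fences n 864 rect mm [610.6 -27. ] [213.1 134.6] 85.0 medz 0.0286
   corners [[534.0, -127.0], [668.0, -139.0], [687.0, 73.0], [553.0, 85.0]]
```

View pics/crop.png

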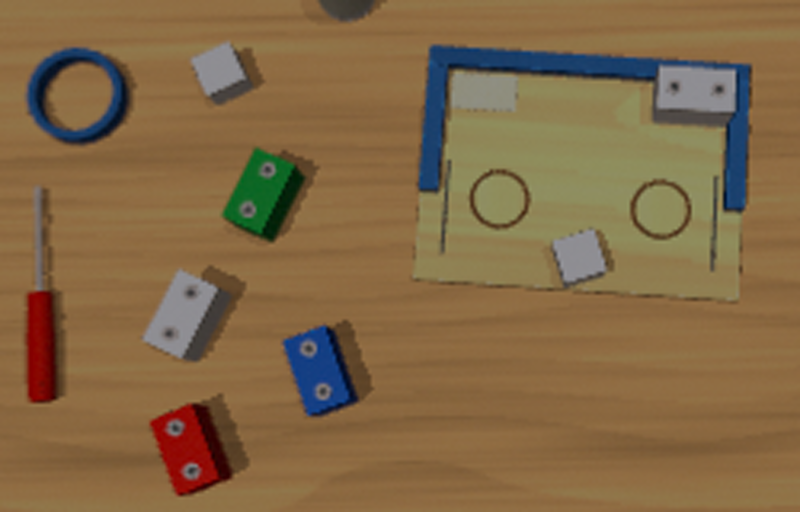

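The crop confirms it: the white oblong with two holes at crop (187,314), top-image (178,238), is the loose block. Next I'll fit the fence lines.

```bash
cat > b.py <<'E'
from h import *
import pickle
f=pickle.load(open("top.pkl","rb")); im=f["image"].astype(np.float32)
s=im[...,0]-im[...,2]   # blue minus red: high on fence
s=cv2.GaussianBlur(s,(0,0),.7)
def edge(pts,ax,rng):
    out=[]
    for k in pts:
        line=s[rng[0]:rng[1],k] if ax==0 else s[k,rng[0]:rng[1]]
        g=np.diff(line); i=int(np.argmax(g))
        if 0<i<len(g)-1:
            a,b,c=g[i-1:i+2]; i=i+.5*(a-c)/(a-2*b+c+1e-9)
        p=rng[0]+i+.5
        out.append((k,p) if ax==0 else (p,k))
    return np.array(out,float)
def fit(uv,z):
    w=onplane(f,uv,z)[:,:2]*1000
    for _ in range(4):
        c=w.mean(0); n=np.linalg.svd(w-c)[2][1]; r=(w-c)@n
        w=w[abs(r)<=max(1.0,2*r.std())]
    return c,n,r.std(),len(w)
cl,nl,sl,kl=fit(edge(range(262,346,2),0,(148,163)),.030)
ce,ne,se,ke=fit(edge(range(164,196,2),1,(245,258)),.030)
nl*=np.sign(nl[0]); ne*=np.sign(ne[1])
print("long n",nl,np.degrees(np.arctan2(nl[1],nl[0])),sl,kl,"| end n yaw",np.degrees(np.arctan2(-ne[0],ne[1])),se,ke)
yaw=np.arctan2(nl[1],nl[0]); ex=np.array([np.cos(yaw),np.sin(yaw)]); ey=np.array([-ex[1],ex[0]])
a=cl@ex; b=ce@ey
O=ex*(a-110)+ey*(b-150); corner=ex*(a-18)+ey*(b-18); tgt=ex*(a-38)+ey*(b-18-35)
print("yaw",np.degrees(yaw),"origin",O,"corner",corner,"seat",tgt,"fitted pred",ex*(a-38)+ey*(b-150-132+35))
E
python3 b.py
```

```text
long n [ 0.99623469 -0.08669747] -4.973643296270658 0.3760830537600373 42 | end n yaw -5.28421884988652 0.3682856051415075 16
yaw -4.973643296270658 origin [568.71933441 -63.31232871] corner [671.81699186  60.21448225] seat [648.85788661  27.08021772] fitted pred [ 632.03857689 -166.18931123]
```

Emit:
{"method": "play_rows", "body": {
  "motion": [
    {"fingers": 1,"slide": [30,25,0],"turn": [0,0,0.0873]},
    {"fingers": 1,"slide": [30,25,0],"turn": [0,0,0.0873]},
    {"fingers": 1,"slide": [30,25,0],"turn": [0,0,0.0873]},
    {"fingers": 1,"slide": [30,25,0],"turn": [0,0,0.0873]},
    {"fingers": 1,"slide": [30,25,0],"turn": [0,0,0.0873]},
    {"fingers": 1,"slide": [30,25,0],"turn": [0,0,0.0873]},
    {"fingers": 1,"slide": [30,25,0],"turn": [0,0,0.0873]},
    {"fingers": 1,"slide": [30,25,0],"turn": [0,0,0.0873]}
  ],
  "newtons": 60
}}

```text
t: 0.77
tcp_pos: [0.4988, -0.3952, 0.2531]
orientation: [-2.669, -1.656, 0.0]
ft_force: [-0.3, -0.1, -1.0]
grip_width: 0.0852
finger_force: 0.0
```

Emit:
{"method": "play_rows", "body": {
  "motion": [
    {"fingers": 1,"slide": [8,38,0],"turn": [0,0,0.0873]},
    {"fingers": 1,"slide": [8,38,0],"turn": [0,0,0.0873]},
    {"fingers": 1,"slide": [8,38,0],"turn": [0,0,0.0873]},
    {"fingers": 1,"slide": [8,38,0],"turn": [0,0,0.0873]},
    {"fingers": 1,"slide": [8,38,0],"turn": [0,0,0.0873]},
    {"fingers": 1,"slide": [8,38,0],"turn": [0,0,0.0873]},
    {"fingers": 1,"slide": [8,38,0],"turn": [0,0,0.0873]},
    {"fingers": 1,"slide": [8,38,0],"turn": [0,0,0.0873]},
    {"fingers": 1,"slide": [8,38,0],"turn": [0,0,0.0873]},
    {"fingers": 1,"slide": [8,38,0],"turn": [0,0,0.0873]}
  ]
}}

```text
t: 1.6
tcp_pos: [0.5776, -0.0149, 0.2532]
orientation: [-1.719, -2.629, 0.001]
ft_force: [1.8, 0.2, 0.2]
grip_width: 0.0853
finger_force: 0.0
```

Emit:
{"method": "play_rows", "body": {
  "motion": [
    {"fingers": 1,"slide": [-17.5,39,0],"turn": [0,0,0.0873]},
    {"fingers": 1,"slide": [-17.5,39,0],"turn": [0,0,0.0873]},
    {"fingers": 1,"slide": [-17.5,39,0],"turn": [0,0,0.0873]},
    {"fingers": 1,"slide": [-17.5,39,0],"turn": [0,0,0.0873]},
    {"fingers": 1,"slide": [-17.5,39,0],"turn": [0,0,0.0873]},
    {"fingers": 1,"slide": [-17.5,39,0],"turn": [0,0,0.0873]},
    {"fingers": 1,"slide": [-17.5,39,0],"turn": [0,0,0.0873]},
    {"fingers": 1,"slide": [-17.5,39,0],"turn": [0,0,0.0873]},
    {"fingers": 1,"slide": [0,0,0],"turn": [0,0,0]},
    {"fingers": 1,"slide": [0,0,0],"turn": [0,0,0]}
  ]
}}

```text
t: 2.43
tcp_pos: [0.4395, 0.29, 0.2532]
orientation: [-0.713, -3.059, -0.0]
ft_force: [1.2, -1.2, -0.4]
grip_width: 0.0853
finger_force: 0.0
```

```bash
cat > s.py <<'E'
from h import *
s=manip.get_state(); M=Rm(s["orientation"])
print("t",round(s["t"],2),"tcp mm",np.round(s["tcp_pos"]*1000,1),"tooly yaw",np.degrees(np.arctan2(M[1,1],M[0,1])).round(2),"tilt z",np.round(M[:,2],4),"tool y",np.round(M[:,1],4))
print("F",np.round(s["ft_force"],1),"T",np.round(s["wrist_torque"],2),"grip",round(s["finger_force"],1),round(s["grip_width"]*1000,1),"q",np.round(s["qpos"],2))
E
python3 s.py
```

```text
t 2.43 tcp mm [439.5 290.  253.2] tooly yaw 63.75 tilt z [-5.e-04  4.e-04 -1.e+00] tool y [4.424e-01 8.968e-01 2.000e-04]
F [ 1.2 -1.2 -0.4] T [-0.1  -0.07 -0.01] grip 0.0 85.3 q [ 0.1   0.16 -0.84  1.73  0.12  1.31  0.35]
```

Emit:
{"method": "play_rows", "body": {
  "motion": [
    {"fingers": 1,"slide": [-1.5,4,-30],"turn": [0,0,0]},
    {"fingers": 1,"slide": [0,0,-35],"turn": [0,0,0]},
    {"fingers": 1,"slide": [0,0,-35],"turn": [0,0,0]},
    {"fingers": 1,"slide": [0,0,-35],"turn": [0,0,0]},
    {"fingers": 1,"slide": [0,0,-35],"turn": [0,0,0]},
    {"fingers": 1,"slide": [0,0,-25],"turn": [0,0,0]},
    {"fingers": 1,"slide": [0,0,-12],"turn": [0,0,0]},
    {"fingers": 1,"slide": [0,0,0],"turn": [0,0,0]},
    {"fingers": 1,"slide": [0,0,0],"turn": [0,0,0]}
  ]
}}

```text
t: 3.18
tcp_pos: [0.4402, 0.2911, 0.0467]
orientation: [-0.724, -3.057, 0.0]
ft_force: [-0.1, -0.2, 1.5]
grip_width: 0.0852
finger_force: 0.0
```

Emit:
{"method": "play_rows", "body": {
  "motion": [
    {"fingers": 0,"slide": [0,0,0],"turn": [0,0,0]},
    {"fingers": 0,"slide": [0,0,0],"turn": [0,0,0]},
    {"fingers": 0,"slide": [0,0,0],"turn": [0,0,0]},
    {"fingers": 0,"slide": [0,0,0],"turn": [0,0,0]},
    {"fingers": 0,"slide": [0,0,0],"turn": [0,0,0]},
    {"fingers": 0,"slide": [0,0,0],"turn": [0,0,0]},
    {"fingers": 0,"slide": [0,0,0],"turn": [0,0,0]},
    {"fingers": 0,"slide": [0,0,0],"turn": [0,0,0]},
    {"fingers": 0,"slide": [0,0,0],"turn": [0,0,0]},
    {"fingers": 0,"slide": [0,0,0],"turn": [0,0,0]}
  ],
  "newtons": 80
}}

```text
t: 4.02
tcp_pos: [0.4408, 0.2922, 0.0478]
orientation: [0.722, 3.055, 0.002]
ft_force: [0.1, 0.1, 6.9]
grip_width: 0.0388
finger_force: 81.4
```

```bash
python3 s.py
```

```text
t 4.02 tcp mm [440.8 292.2  47.8] tooly yaw 63.4 tilt z [ 0.0025  0.001  -1.    ] tool y [0.4477 0.8942 0.002 ]
F [0.1 0.1 6.9] T [-0.11  0.06  0.04] grip 81.4 38.8 q [-0.01  0.4  -0.77  1.94  0.35  0.93  0.16]
```

Emit:
{"method": "play_rows", "body": {
  "motion": [
    {"fingers": 0,"slide": [0,0,15],"turn": [0,0,0]},
    {"fingers": 0,"slide": [0,0,25],"turn": [0,0,0]},
    {"fingers": 0,"slide": [0,0,30],"turn": [0,0,0]},
    {"fingers": 0,"slide": [0,0,30],"turn": [0,0,0]},
    {"fingers": 0,"slide": [0,0,10],"turn": [0,0,0]},
    {"fingers": 0,"slide": [0,0,0],"turn": [0,0,0]}
  ]
}}

```text
t: 4.52
tcp_pos: [0.4411, 0.2924, 0.1592]
orientation: [0.722, 3.053, 0.004]
ft_force: [0.0, -0.1, -1.4]
grip_width: 0.0387
finger_force: 80.6
```

Emit:
{"method": "play_rows", "body": {
  "motion": [
    {"fingers": 0,"slide": [16.4,-23.1,0],"turn": [0,0,-0.0995]},
    {"fingers": 0,"slide": [16.4,-23.1,0],"turn": [0,0,-0.0995]},
    {"fingers": 0,"slide": [16.4,-23.1,0],"turn": [0,0,-0.0995]},
    {"fingers": 0,"slide": [16.4,-23.1,0],"turn": [0,0,-0.0995]},
    {"fingers": 0,"slide": [16.4,-23.1,0],"turn": [0,0,-0.0995]},
    {"fingers": 0,"slide": [16.4,-23.1,0],"turn": [0,0,-0.0995]}
  ]
}}

```text
t: 5.02
tcp_pos: [0.538, 0.1511, 0.1544]
orientation: [-1.596, -2.705, 0.003]
ft_force: [0.3, 0.3, -1.6]
grip_width: 0.039
finger_force: 80.6
```

Emit:
{"method": "play_rows", "body": {
  "motion": [
    {"fingers": 0,"slide": [16.4,-23.1,0],"turn": [0,0,-0.0995]},
    {"fingers": 0,"slide": [16.4,-23.1,0],"turn": [0,0,-0.0995]},
    {"fingers": 0,"slide": [16.4,-23.1,0],"turn": [0,0,-0.0995]},
    {"fingers": 0,"slide": [16.4,-23.1,0],"turn": [0,0,-0.0995]},
    {"fingers": 0,"slide": [16.4,-23.1,0],"turn": [0,0,-0.0995]},
    {"fingers": 0,"slide": [16.4,-23.1,0],"turn": [0,0,-0.0995]},
    {"fingers": 0,"slide": [0,0,0],"turn": [0,0,0]},
    {"fingers": 0,"slide": [0,0,0],"turn": [0,0,0]},
    {"fingers": 0,"slide": [0,0,0],"turn": [0,0,0]},
    {"fingers": 0,"slide": [0,0,0],"turn": [0,0,0]}
  ]
}}

```text
t: 5.85
tcp_pos: [0.6357, 0.0156, 0.1553]
orientation: [-2.313, -2.124, 0.001]
ft_force: [-0.1, -0.1, -1.6]
grip_width: 0.0392
finger_force: 80.7
```

```bash
python3 s.py; python3 -c "
from h import *
f=manip.grab_frame('scene'); cv2.imwrite('pics/c1.png',cv2.resize(f['image'][130:290,170:420],None,fx=3.2,fy=3.2,interpolation=cv2.INTER_CUBIC))
P=cloud(f); 
"
```

```text
t 5.85 tcp mm [635.7  15.6 155.3] tooly yaw -4.86 tilt z [-1.6e-03  4.0e-04 -1.0e+00] tool y [ 0.9964 -0.0846 -0.0017]
F [-0.1 -0.1 -1.6] T [0.02 0.04 0.03] grip 80.7 39.2 q [ 0.26  0.41 -0.46  1.6   0.19  1.18 -0.32]
```

View pics/c1.png

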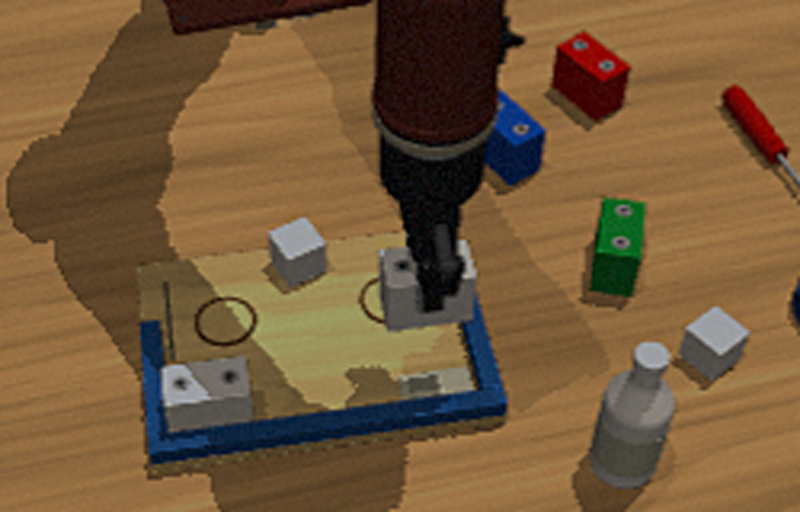

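The block hangs upright in the jaws at crop (428,288), above the free corner, and the bystanders haven't moved. Now I'll lower it.

Emit:
{"method": "play_rows", "body": {
  "motion": [
    {"fingers": 0,"slide": [0,0,-25],"turn": [0,0,0]},
    {"fingers": 0,"slide": [0,0,-25],"turn": [0,0,0]},
    {"fingers": 0,"slide": [0,0,-22],"turn": [0,0,0]},
    {"fingers": 0,"slide": [0,0,-13],"turn": [0,0,0]},
    {"fingers": 0,"slide": [0,0,-6],"turn": [0,0,0]},
    {"fingers": 0,"slide": [0,0,0],"turn": [0,0,0]},
    {"fingers": 0,"slide": [0,0,0],"turn": [0,0,0]},
    {"fingers": 0,"slide": [0,0,0],"turn": [0,0,0]}
  ]
}}

```text
t: 6.57
tcp_pos: [0.6375, 0.0145, 0.0668]
orientation: [2.315, 2.122, 0.003]
ft_force: [-0.1, 0.7, -1.1]
grip_width: 0.0383
finger_force: 80.8
```

```bash
python3 s.py; python3 -c "
from h import *
f=manip.grab_frame('scene'); cv2.imwrite('pics/c2.png',cv2.resize(f['image'][190:280,210:340],None,fx=6,fy=6,interpolation=cv2.INTER_CUBIC))
"
```

```text
t 6.57 tcp mm [637.5  14.5  66.8] tooly yaw -4.98 tilt z [ 2.2e-03  1.0e-04 -1.0e+00] tool y [ 0.9962 -0.0868  0.0022]
F [-0.1  0.7 -1.1] T [ 0.    0.02 -0.01] grip 80.8 38.3 q [ 0.25  0.5  -0.44  1.67  0.24  1.02 -0.36]
```

View pics/c2.png

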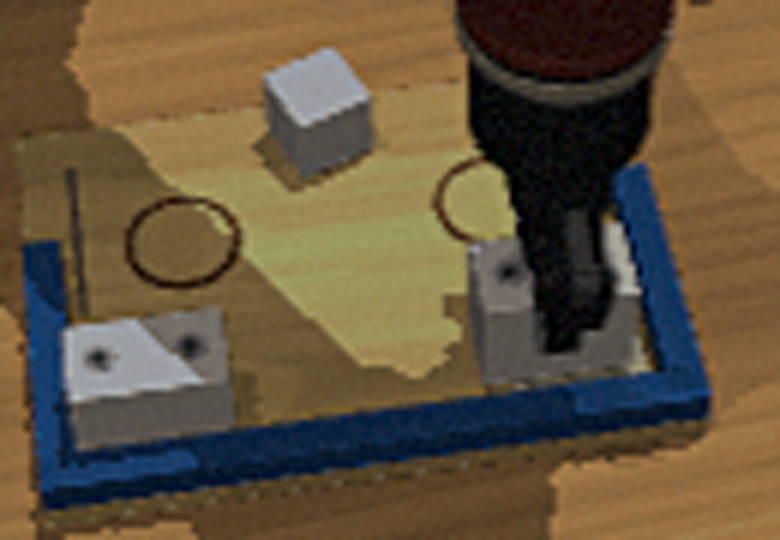

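The block is just inside the corner with small gaps to both fences: the long fence in front, and the end fence at crop (650,300). Next I'll make gentle contact with the board.

Emit:
{"method": "play_rows", "body": {
  "motion": [
    {"fingers": 0,"slide": [0,0,-2],"turn": [0,0,0]},
    {"fingers": 0,"slide": [0,0,-2],"turn": [0,0,0]},
    {"fingers": 0,"slide": [0,0,0],"turn": [0,0,0]},
    {"fingers": 0,"slide": [0,0,0],"turn": [0,0,0]}
  ]
}}

```text
t: 6.95
tcp_pos: [0.6365, 0.0142, 0.0613]
orientation: [-2.316, -2.122, 0.0]
ft_force: [-0.7, 0.3, -0.4]
grip_width: 0.0391
finger_force: 80.8
```

Emit:
{"method": "play_rows", "body": {
  "motion": [
    {"fingers": 0,"slide": [0,0,-1],"turn": [0,0,0]},
    {"fingers": 0,"slide": [0,0,0],"turn": [0,0,0]},
    {"fingers": 0,"slide": [0,0,0],"turn": [0,0,0]}
  ]
}}

```text
t: 7.2
tcp_pos: [0.6366, 0.0143, 0.0603]
orientation: [-2.316, -2.122, 0.0]
ft_force: [-0.0, 0.1, -1.4]
grip_width: 0.0388
finger_force: 80.8
```

Emit:
{"method": "play_rows", "body": {
  "motion": [
    {"fingers": 0,"slide": [0,0,-1],"turn": [0,0,0]},
    {"fingers": 0,"slide": [0,0,0],"turn": [0,0,0]},
    {"fingers": 0,"slide": [0,0,0],"turn": [0,0,0]}
  ]
}}

```text
t: 7.45
tcp_pos: [0.6367, 0.0143, 0.0599]
orientation: [2.316, 2.122, 0.0]
ft_force: [-2.8, -0.3, 5.5]
grip_width: 0.0385
finger_force: 81.3
```

Emit:
{"method": "play_rows", "body": {
  "motion": [
    {"fingers": 0,"slide": [0,0,0.7],"turn": [0,0,0]},
    {"fingers": 0,"slide": [2,-0.2,0],"turn": [0,0,0]},
    {"fingers": 0,"slide": [2,-0.2,0],"turn": [0,0,0]},
    {"fingers": 0,"slide": [2,-0.2,0],"turn": [0,0,0]},
    {"fingers": 0,"slide": [0,0,0],"turn": [0,0,0]},
    {"fingers": 0,"slide": [0,0,0],"turn": [0,0,0]}
  ]
}}

```text
t: 7.95
tcp_pos: [0.6429, 0.0136, 0.0599]
orientation: [2.316, 2.122, 0.001]
ft_force: [0.2, -0.5, -0.9]
grip_width: 0.0389
finger_force: 81.0
```

Emit:
{"method": "play_rows", "body": {
  "motion": [
    {"fingers": 0,"slide": [1,-0.1,0],"turn": [0,0,0]},
    {"fingers": 0,"slide": [1,-0.1,0],"turn": [0,0,0]},
    {"fingers": 0,"slide": [0,0,0],"turn": [0,0,0]},
    {"fingers": 0,"slide": [0,0,0],"turn": [0,0,0]}
  ]
}}

```text
t: 8.28
tcp_pos: [0.6447, 0.0134, 0.0599]
orientation: [2.316, 2.122, 0.0]
ft_force: [-0.1, 0.6, -2.3]
grip_width: 0.0393
finger_force: 81.0
```

```bash
python3 s.py
```

```text
t 8.28 tcp mm [644.7  13.4  59.9] tooly yaw -5.0 tilt z [ 0.  0. -1.] tool y [ 0.9962 -0.0871  0.    ]
F [-0.1  0.6 -2.3] T [-0.03 -0.01  0.03] grip 81.0 39.3 q [ 0.24  0.52 -0.43  1.66  0.25  1.02 -0.36]
```

Emit:
{"method": "play_rows", "body": {
  "motion": [
    {"fingers": 0,"slide": [1,-0.1,0],"turn": [0,0,0]},
    {"fingers": 0,"slide": [1,-0.1,0],"turn": [0,0,0]},
    {"fingers": 0,"slide": [0,0,0],"turn": [0,0,0]},
    {"fingers": 0,"slide": [0,0,0],"turn": [0,0,0]}
  ]
}}

```text
t: 8.62
tcp_pos: [0.6466, 0.0132, 0.0599]
orientation: [-2.316, -2.122, 0.0]
ft_force: [-0.2, 0.2, -0.8]
grip_width: 0.0392
finger_force: 81.0
```

Emit:
{"method": "play_rows", "body": {
  "motion": [
    {"fingers": 0,"slide": [1,-0.1,0],"turn": [0,0,0]},
    {"fingers": 0,"slide": [0,0,0],"turn": [0,0,0]},
    {"fingers": 0,"slide": [0,0,0],"turn": [0,0,0]}
  ]
}}

```text
t: 8.87
tcp_pos: [0.6476, 0.0132, 0.06]
orientation: [-2.316, -2.122, 0.0]
ft_force: [0.1, -0.5, -2.4]
grip_width: 0.039
finger_force: 81.0
```

Emit:
{"method": "play_rows", "body": {
  "motion": [
    {"fingers": 0,"slide": [1,-0.1,0],"turn": [0,0,0]},
    {"fingers": 0,"slide": [0,0,0],"turn": [0,0,0]},
    {"fingers": 0,"slide": [0,0,0],"turn": [0,0,0]}
  ]
}}

```text
t: 9.12
tcp_pos: [0.6486, 0.013, 0.06]
orientation: [-2.316, -2.122, 0.0]
ft_force: [0.2, 0.0, -1.9]
grip_width: 0.0392
finger_force: 81.0
```

Emit:
{"method": "play_rows", "body": {
  "motion": [
    {"fingers": 0,"slide": [1,-0.1,0],"turn": [0,0,0]},
    {"fingers": 0,"slide": [0,0,0],"turn": [0,0,0]},
    {"fingers": 0,"slide": [0,0,0],"turn": [0,0,0]}
  ]
}}

```text
t: 9.37
tcp_pos: [0.649, 0.0131, 0.0599]
orientation: [-2.316, -2.122, 0.002]
ft_force: [-5.0, 0.5, 1.1]
grip_width: 0.0389
finger_force: 81.2
```

Emit:
{"method": "play_rows", "body": {
  "motion": [
    {"fingers": 0,"slide": [1,-0.1,0],"turn": [0,0,0]},
    {"fingers": 0,"slide": [0,0,0],"turn": [0,0,0]},
    {"fingers": 0,"slide": [0,0,0],"turn": [0,0,0]}
  ]
}}

```text
t: 9.62
tcp_pos: [0.6491, 0.013, 0.0599]
orientation: [-2.315, -2.121, 0.004]
ft_force: [-9.7, 0.1, 5.9]
grip_width: 0.0391
finger_force: 81.8
```

Emit:
{"method": "play_rows", "body": {
  "motion": [
    {"fingers": 0,"slide": [1,-0.1,0],"turn": [0,0,0]},
    {"fingers": 0,"slide": [0,0,0],"turn": [0,0,0]},
    {"fingers": 0,"slide": [0,0,0],"turn": [0,0,0]}
  ]
}}

```text
t: 9.87
tcp_pos: [0.6492, 0.0131, 0.06]
orientation: [-2.314, -2.121, 0.006]
ft_force: [-13.6, 1.0, 11.0]
grip_width: 0.0386
finger_force: 82.3
```

```bash
python3 s.py
```

```text
t 9.87 tcp mm [649.2  13.1  60. ] tooly yaw -4.99 tilt z [-5.1e-03 -4.0e-04 -1.0e+00] tool y [ 0.9962 -0.0869 -0.0051]
F [-13.6   1.   11. ] T [ 0.04  3.2  -0.21] grip 82.3 38.6 q [ 0.24  0.53 -0.43  1.64  0.25  1.03 -0.36]
```

Long fence contact is at x≈649 mm. I'll ease off the press, trim yaw slightly and slide toward the end fence.

Emit:
{"method": "play_rows", "body": {
  "motion": [
    {"fingers": 0,"slide": [-1.8,0.2,0],"turn": [0,0,-0.004]},
    {"fingers": 0,"slide": [0.2,2,0],"turn": [0,0,0]},
    {"fingers": 0,"slide": [0.2,2,0],"turn": [0,0,0]},
    {"fingers": 0,"slide": [0.1,1,0],"turn": [0,0,0]},
    {"fingers": 0,"slide": [0,0,0],"turn": [0,0,0]},
    {"fingers": 0,"slide": [0,0,0],"turn": [0,0,0]}
  ]
}}

```text
t: 10.37
tcp_pos: [0.6492, 0.0152, 0.06]
orientation: [2.322, 2.116, -0.007]
ft_force: [-9.7, -6.1, 6.6]
grip_width: 0.0389
finger_force: 82.0
```

Emit:
{"method": "play_rows", "body": {
  "motion": [
    {"fingers": 0,"slide": [0.1,1,0],"turn": [0,0,0]},
    {"fingers": 0,"slide": [0.1,1,0],"turn": [0,0,0]},
    {"fingers": 0,"slide": [0,0,0],"turn": [0,0,0]},
    {"fingers": 0,"slide": [0,0,0],"turn": [0,0,0]}
  ]
}}

```text
t: 10.7
tcp_pos: [0.6493, 0.0168, 0.06]
orientation: [2.322, 2.115, -0.007]
ft_force: [-10.3, -6.8, 7.8]
grip_width: 0.0389
finger_force: 82.0
```

Emit:
{"method": "play_rows", "body": {
  "motion": [
    {"fingers": 0,"slide": [0.1,1,0],"turn": [0,0,0]},
    {"fingers": 0,"slide": [0.1,1,0],"turn": [0,0,0]},
    {"fingers": 0,"slide": [0,0,0],"turn": [0,0,0]},
    {"fingers": 0,"slide": [0,0,0],"turn": [0,0,0]}
  ]
}}

```text
t: 11.03
tcp_pos: [0.6495, 0.0187, 0.06]
orientation: [2.322, 2.115, -0.008]
ft_force: [-10.1, -7.1, 7.9]
grip_width: 0.0389
finger_force: 82.1
```

```bash
python3 s.py
```

```text
t 11.03 tcp mm [649.5  18.7  60. ] tooly yaw -5.34 tilt z [-0.0029 -0.004  -1.    ] tool y [ 0.9957 -0.093  -0.0026]
F [-10.1  -7.1   7.9] T [-1.64  2.26  0.14] grip 82.1 38.9 q [ 0.23  0.53 -0.43  1.64  0.25  1.03 -0.37]
```

Emit:
{"method": "play_rows", "body": {
  "motion": [
    {"fingers": 0,"slide": [0.1,1,0],"turn": [0,0,0.002]},
    {"fingers": 0,"slide": [0.1,1,0],"turn": [0,0,0]},
    {"fingers": 0,"slide": [0,0,0],"turn": [0,0,0]},
    {"fingers": 0,"slide": [0,0,0],"turn": [0,0,0]}
  ]
}}

```text
t: 11.37
tcp_pos: [0.6497, 0.0207, 0.06]
orientation: [2.32, 2.117, -0.008]
ft_force: [-8.9, -7.4, 8.3]
grip_width: 0.0392
finger_force: 82.1
```

Emit:
{"method": "play_rows", "body": {
  "motion": [
    {"fingers": 0,"slide": [0.1,1,0],"turn": [0,0,0]},
    {"fingers": 0,"slide": [0.1,1,0],"turn": [0,0,0]},
    {"fingers": 0,"slide": [0,0,0],"turn": [0,0,0]},
    {"fingers": 0,"slide": [0,0,0],"turn": [0,0,0]}
  ]
}}

```text
t: 11.7
tcp_pos: [0.6499, 0.0227, 0.06]
orientation: [2.32, 2.117, -0.008]
ft_force: [-9.6, -8.3, 7.5]
grip_width: 0.0389
finger_force: 82.1
```

Emit:
{"method": "play_rows", "body": {
  "motion": [
    {"fingers": 0,"slide": [0.1,1,0],"turn": [0,0,0]},
    {"fingers": 0,"slide": [0.1,1,0],"turn": [0,0,0]},
    {"fingers": 0,"slide": [0,0,0],"turn": [0,0,0]},
    {"fingers": 0,"slide": [0,0,0],"turn": [0,0,0]}
  ]
}}

```text
t: 12.03
tcp_pos: [0.6501, 0.0246, 0.06]
orientation: [2.32, 2.117, -0.008]
ft_force: [-10.2, -7.6, 8.5]
grip_width: 0.0388
finger_force: 82.1
```

```bash
python3 s.py
```

```text
t 12.03 tcp mm [650.1  24.6  60. ] tooly yaw -5.23 tilt z [-0.003  -0.0041 -1.    ] tool y [ 0.9958 -0.0911 -0.0026]
F [-10.2  -7.6   8.5] T [-1.78  2.23  0.12] grip 82.1 38.8 q [ 0.22  0.53 -0.43  1.64  0.25  1.03 -0.38]
```

Emit:
{"method": "play_rows", "body": {
  "motion": [
    {"fingers": 0,"slide": [0.1,1,0],"turn": [0,0,0]},
    {"fingers": 0,"slide": [0.1,1,0],"turn": [0,0,0]},
    {"fingers": 0,"slide": [0,0,0],"turn": [0,0,0]},
    {"fingers": 0,"slide": [0,0,0],"turn": [0,0,0]}
  ]
}}

```text
t: 12.37
tcp_pos: [0.6502, 0.0252, 0.0601]
orientation: [2.32, 2.116, -0.01]
ft_force: [-12.3, -12.3, 10.0]
grip_width: 0.039
finger_force: 82.3
```

Emit:
{"method": "play_rows", "body": {
  "motion": [
    {"fingers": 0,"slide": [0.1,1,0],"turn": [0,0,0]},
    {"fingers": 0,"slide": [0.1,1,0],"turn": [0,0,0]},
    {"fingers": 0,"slide": [0,0,0],"turn": [0,0,0]},
    {"fingers": 0,"slide": [0,0,0],"turn": [0,0,0]}
  ]
}}

```text
t: 12.7
tcp_pos: [0.6502, 0.0253, 0.0601]
orientation: [2.32, 2.114, -0.013]
ft_force: [-13.3, -17.1, 12.3]
grip_width: 0.0398
finger_force: 82.6
```

```bash
python3 s.py; python3 -c "
from h import *
f=manip.grab_frame('scene'); cv2.imwrite('pics/c3.png',cv2.resize(f['image'][190:280,210:340],None,fx=6,fy=6,interpolation=cv2.INTER_CUBIC))
"
```

```text
t 12.7 tcp mm [650.2  25.3  60.1] tooly yaw -5.33 tilt z [-0.0042 -0.0079 -1.    ] tool y [ 0.9957 -0.0929 -0.0034]
F [-13.3 -17.1  12.3] T [-3.42  2.97  0.41] grip 82.6 39.8 q [ 0.21  0.53 -0.43  1.64  0.26  1.03 -0.39]
```

View pics/c3.png

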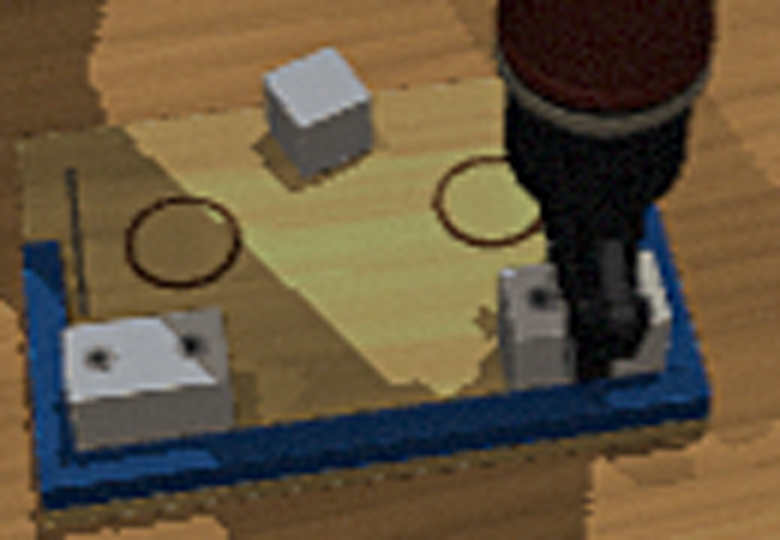

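The end fence stopped the block at y≈25 mm. In the crop it sits in the corner against both fences, around (585,340). Next I'll take out the small tool tilt and press down and into both fences.

Emit:
{"method": "play_rows", "body": {
  "motion": [
    {"fingers": 0,"slide": [0,0,-0.5],"turn": [0.004,-0.002,0]},
    {"fingers": 0,"slide": [0.5,0.3,-0.5],"turn": [0.004,-0.002,0]},
    {"fingers": 0,"slide": [0.5,0.3,-0.5],"turn": [0,0,0]},
    {"fingers": 0,"slide": [0.3,0.3,0],"turn": [0,0,0]},
    {"fingers": 0,"slide": [0,0,0],"turn": [0,0,0]},
    {"fingers": 0,"slide": [0,0,0],"turn": [0,0,0]},
    {"fingers": 0,"slide": [0,0,0],"turn": [0,0,0]},
    {"fingers": 0,"slide": [0,0,0],"turn": [0,0,0]}
  ],
  "newtons": 100
}}

```text
t: 13.42
tcp_pos: [0.6502, 0.0252, 0.0599]
orientation: [-2.322, -2.115, 0.005]
ft_force: [-27.0, -20.0, 29.7]
grip_width: 0.0387
finger_force: 100.4
```

```bash
python3 s.py; cat > top2.py <<'E'
from h import *
f=manip.grab_frame("top"); im=f["image"]; P=cloud(f)
cv2.imwrite("pics/c4.png",cv2.resize(im[145:240,240:370],None,fx=6,fy=6,interpolation=cv2.INTER_CUBIC))
E
python3 top2.py
```

```text
t 13.42 tcp mm [650.2  25.2  59.9] tooly yaw -5.35 tilt z [-0.0028 -0.002  -1.    ] tool y [ 0.9956 -0.0933 -0.0026]
F [-27.  -20.   29.7] T [-4.23  5.66  0.6 ] grip 100.4 38.7 q [ 0.22  0.53 -0.43  1.64  0.25  1.03 -0.38]
```

View pics/c4.png

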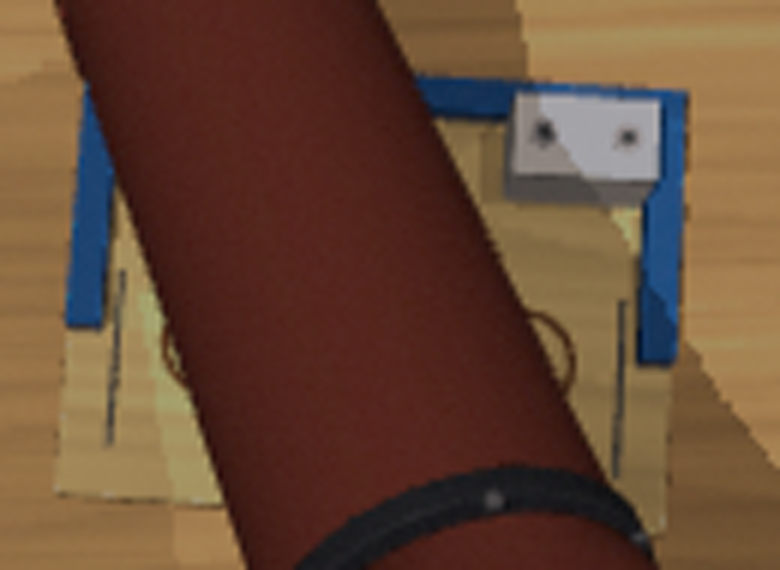

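```bash
cat > v.py <<'E'
from h import *
f=manip.grab_frame("scene"); im=f["image"]; hsv=cv2.cvtColor(im,cv2.COLOR_BGR2HSV)
cv2.imwrite("pics/c5.png",cv2.resize(im[215:270,215:335],None,fx=6.6,fy=6.6,interpolation=cv2.INTER_CUBIC))
P=cloud(f)*1000; yaw=np.radians(-5.2); ex=np.array([np.cos(yaw),np.sin(yaw)]); ey=np.array([-ex[1],ex[0]])
O=np.array([568.7,-63.3]); X=(P[...,:2]-O)@ex; Y=(P[...,:2]-O)@ey; Z=P[...,2]
w=(hsv[...,1]<60)&(hsv[...,2]>60)
for n,s in(("fitted",-1),("loose",1)):
    m=w&(Z>62)&(Z<74)&(abs(X-72)<40)&(abs(Y-97*s)<50)
    fr=w&(Z>34)&(Z<62)&(abs(X-92)<8)&(abs(Y-97*s)<33)
    A=np.c_[Y[fr],Z[fr],np.ones(fr.sum())]; c=np.linalg.lstsq(A,X[fr],rcond=None)[0]
    T=np.c_[X[m],Y[m],np.ones(m.sum())]; t=np.linalg.lstsq(T,Z[m],rcond=None)[0]
    print(n,m.sum(),"Y ext",np.percentile(Y[m],[0,1,99,100]).round(1),"X ext",np.percentile(X[m],[0,1,99,100]).round(1),"topZ",np.median(Z[m]).round(1),"top slopes",t[:2].round(3),"| front X",np.median(X[fr]).round(2),fr.sum(),"yaw,tilt slopes",c[:2].round(3))
E
python3 v.py
```

```text
fitted 343 Y ext [-131.7 -130.8  -63.6  -62.7] X ext [50.8 53.9 94.5 95.7] topZ 67.8 top slopes [-0.016 -0.007] | front X 92.92 155 yaw,tilt slopes [-0.008  0.004]
loose 149 Y ext [ 61.6  62.2 130.7 130.9] X ext [53.4 54.3 94.4 95. ] topZ 68.1 top slopes [-0.006  0.004] | front X 92.53 79 yaw,tilt slopes [ 0.014 -0.011]
```

View pics/c5.png

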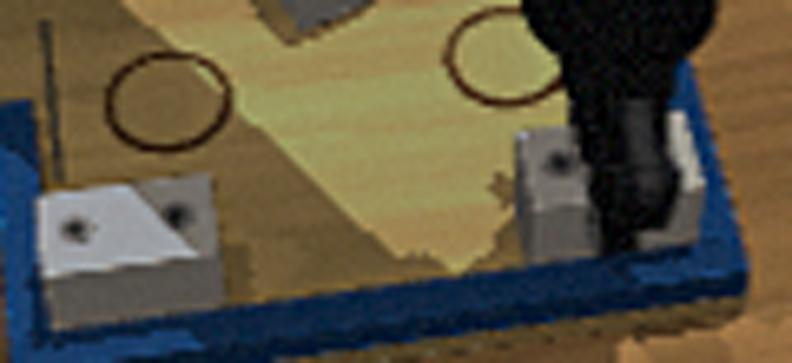

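Emit:
{"method": "play_rows", "body": {
  "motion": [
    {"fingers": 0,"slide": [0,0,0],"turn": [0,0,0.004]},
    {"fingers": 0,"slide": [0,0,0],"turn": [0,0,0]},
    {"fingers": 0,"slide": [0,0,0],"turn": [0,0,0]},
    {"fingers": 0,"slide": [0,0,0],"turn": [0,0,0]}
  ]
}}

```text
t: 13.85
tcp_pos: [0.6502, 0.0252, 0.0599]
orientation: [-2.319, -2.119, 0.005]
ft_force: [-26.2, -21.0, 30.7]
grip_width: 0.0388
finger_force: 100.3
```

```bash
python3 s.py; for i in 1 2 3; do python3 v.py; done
```

```text
t 13.85 tcp mm [650.2  25.2  59.9] tooly yaw -5.17 tilt z [-0.0029 -0.0017 -1.    ] tool y [ 0.9959 -0.0901 -0.0027]
F [-26.2 -21.   30.7] T [-4.21  5.69  0.18] grip 100.3 38.8 q [ 0.22  0.53 -0.43  1.64  0.25  1.03 -0.38]
fitted 352 Y ext [-131.7 -130.7  -63.6  -62.7] X ext [53.3 54.4 95.  95.3] topZ 68.0 top slopes [-0.039  0.006] | front X 92.83 151 yaw,tilt slopes [-0.005  0.011]
loose 146 Y ext [ 62.2  62.2 131.1 131.2] X ext [53.5 53.6 93.6 94.1] topZ 68.2 top slopes [-0.032 -0.006] | front X 92.74 86 yaw,tilt slopes [0.009 0.006]
fitted 349 Y ext [-131.5 -130.8  -63.6  -62.7] X ext [52.3 54.1 95.  95.8] topZ 68.1 top slopes [-0.02   0.001] | front X 92.96 153 yaw,tilt slopes [-0.005  0.003]
loose 147 Y ext [ 62.2  62.4 130.8 131.1] X ext [53.2 53.7 94.2 94.8] topZ 68.2 top slopes [-0.031  0.008] | front X 92.91 81 yaw,tilt slopes [ 0.012 -0.008]
fitted 343 Y ext [-131.8 -131.   -63.6  -62.7] X ext [53.5 54.3 94.5 97.4] topZ 67.9 top slopes [-0.025  0.003] | front X 93.04 159 yaw,tilt slopes [-0.005 -0.005]
loose 151 Y ext [ 62.   62.4 131.  131.3] X ext [53.7 54.7 94.7 95.1] topZ 67.8 top slopes [-0.029 -0.001] | front X 92.71 79 yaw,tilt slopes [ 0.001 -0.02 ]
```

The block's extents mirror the fitted one's: |y| runs 62.2–131.2 against 62.7–131.7 mm, and both tops are at 68 mm. I'll add a bit more end push so that contact dominates friction, let it settle, and hand in.

Emit:
{"method": "play_rows", "body": {
  "motion": [
    {"fingers": 0,"slide": [0.1,0.8,0.3],"turn": [0,0,0]},
    {"fingers": 0,"slide": [0.1,0.8,0.3],"turn": [0.002,0,0]},
    {"fingers": 0,"slide": [0,0,0],"turn": [0,0,0]},
    {"fingers": 0,"slide": [0,0,0],"turn": [0,0,0]},
    {"fingers": 0,"slide": [0,0,0],"turn": [0,0,0]},
    {"fingers": 0,"slide": [0,0,0],"turn": [0,0,0]},
    {"fingers": 0,"slide": [0,0,0],"turn": [0,0,0]},
    {"fingers": 0,"slide": [0,0,0],"turn": [0,0,0]}
  ]
}}

```text
t: 14.67
tcp_pos: [0.6502, 0.0252, 0.06]
orientation: [-2.319, -2.117, 0.005]
ft_force: [-24.2, -22.6, 27.3]
grip_width: 0.0386
finger_force: 99.9
```

```bash
python3 s.py; python3 v.py
```

```text
t 14.67 tcp mm [650.2  25.2  60. ] tooly yaw -5.22 tilt z [-0.0034 -0.0014 -1.    ] tool y [ 0.9959 -0.0909 -0.0033]
F [-24.2 -22.6  27.3] T [-4.98  5.36  0.29] grip 99.9 38.6 q [ 0.22  0.54 -0.43  1.64  0.25  1.03 -0.38]
fitted 347 Y ext [-131.5 -130.8  -63.6  -62.7] X ext [53.2 54.2 94.8 95.4] topZ 67.9 top slopes [-0.031 -0.004] | front X 92.88 155 yaw,tilt slopes [-0.006 -0.008]
loose 149 Y ext [ 62.1  62.2 131.2 131.6] X ext [52.2 53.6 93.2 93.3] topZ 67.8 top slopes [-0.027  0.007] | front X 92.56 79 yaw,tilt slopes [-0.    0.01]
```

```bash
python3 -c "
from rig import manip
print(manip.sign_off())"
```

```text
the job is handed in; nothing more can be done
None
```

I handed the job in at about 15 s with the loose white block in the free left corner, flat on the board and still gripped at 100 N; it pushes about 24 N toward the long fence, 23 N toward the end fence and 27 N down, and its measured position mirrors the glued block's to within about 1 mm.

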